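Load a carton into the gravity roller track

ROBOT

A 7-joint arm with a two-finger parallel gripper is mounted at the origin on a cart in front of the work surface, level with it; the furniture and walls round the work are solid. World frame = base frame: x ahead of the robot, y to its left, z up, the work surface at z = 0. Lengths are in m, angles in degrees, forces in N, time in s.
With the tool pointing down it reaches from about 0.35 to 0.9 m from the base axis. Payload 7.2 kg.
Tool frame: the origin (TCP) lies on the centre line of the jaws, within the pads' length; the fingertips stand 22 mm ahead of it and the grasp point (between the pads) lies 3 mm ahead of it; z points along the fingers, y is the line along which they close (so a half turn about z gives the same grasp; the last joint's range is limited). The gripper opens to 85 mm and grips with 20 to 120 N. Pads are 22 mm wide; open, the fingers measure 114 mm over their backs; the gripper's body (76 mm by 85 mm) begins 54 mm behind the grasp point. The pads swing forward as they close: fully open they stand 13 mm farther back than shut.
Start: joints at [72.353, 23.554, -0.728, 91.456, 0.321, 64.991, -4.71], TCP at [0.148, -0.607, 0.253] pointing down, gripper open.
Joint ranges: [-169.25, 169.25], [-16.82, 113.86], [-84.01, 82.57], [7.8, 145.47], [-59.2, 239.2], [7.22, 106.19], [-163.78, 163.78]. Speed limits (degrees/s): [136.94, 136.94, 172.46, 172.46, 180, 180, 180].

INTERFACE

Orientations are given as a 3x3 rotation matrix whose columns are the frame's x, y, z axes.
In Python, from cell import * gives the robot as it stands. The module is installed in compiled form; this text tells all that it offers.
- The arm moves only by the tool play_rows, never from a script. Its argument "rows" is a list of rows, each an object with "hand": the opening, from -1 (shut) to 1 (fully open); "offset": the shift along the tool's x, y, z in cm, a list of three; "twist": the turn, a rotation vector about the tool's x, y, z in degrees, a list of three. A call has 1 to 10 rows; each row shifts and turns the commanded pose from where the row before left it, along the tool's axes as they then stand; what a row does not reach is not made up. A row lasts 1/8 s, in which the tool goes at most 62.5 mm and 10.7 degrees, less where a joint would pass 70% of its speed; a pose out of reach is approached as far as the arm can. A call with a gripper value outside its range is refused whole. The fingers move at their own pace and stop on an object; "squeeze" is the grip in N (left out, the last holds). Time passes only in rows, so rows that do not move let the fingers close. It gives the time, the measured TCP pose, the force, the opening and the grip force at its end, in the units of the state.
- read_state(): the state, without advancing time (a new reading comes with each control period).
- snapshot(name): name is "scene" or "side" or "wrist"; returns the picture (384x512x3 uint8, red, green, blue); there is no depth.
- camera_model(name): a dict with "K" (3x3 intrinsics, pixels), "rvec" (rotation vector, rad) and "tvec" (3), from world to camera coordinates, as OpenCV has them; the wrist camera has in their place "tool_from_camera" (4x4, takes a point from camera to tool coordinates, whose origin is the TCP and whose axes are the flange's). Camera axes: x right, y down, z forward; pixel columns grow to the right and rows downward; lengths in m; the calibration is good to about 2 mm. A picture is of the moment at which its call begins: read the wrist's pose just before it. camera_model takes no time and is no camera call.
- sign_off(): hands the job in; it is judged then, once.
The state is a dict: "t": time; "qpos": joint angles; "joint_vel": joint speeds; "tau": joint torques, N m; "tcp_pos": TCP position; "ee_rot": TCP orientation; "force": force on the tool from outside, world axes, zero at the start; "wrist_torque": the same for the moment, N m; "opening": finger opening in m; "finger_force": force on a finger pad.
Only numpy, scipy, OpenCV 4.12 (cv2) and the standard library are available. Lean on these libraries where they do the work, as an engineer would, in place of code of your own. Each camera call takes 0.05 s, during which the arm holds its last target. There are 200 camera calls.

TASK

Load the small plain brown carton into the sloped roller track on the bookcase: set it down upright on the rollers at the high end, its long side along the track, let go, and let it roll down by itself until it rests against the stop at the low end. Do not drop it or push it down the track, and leave the taller box standing where it is.

Things in the scene. Friction and masses are not known exactly. Their poses are not given: they have to be found in the camera images.
- carton: Small plain brown cardboard carton, 90 mm long (its x) x 62 mm wide (its y) x 106 mm tall (its z), 0.14 to 0.28 kg, standing upright on the bookcase at one of three places left of the track. Origin at the centre of its underside. Either way round is the same. Grip it from above across its 62 mm width.
- track: Fixed roller track, aluminium on 4 legs, 312 long, 132 mm wide over its feet. Origin on the surface under its middle; +x along it to the high end, away from the robot; z up. 12 free rollers; their tops rise 8 degrees, from 45 mm above the surface at the low end to 87. Side rails 88 mm apart inside, with lips flared outward to 26 mm above the rollers: the carton goes in lengthwise. Stop plate at the low end, 32 mm high.
- track_load (a point): The place to set the carton's underside: point on the track's centre line, level with the roller tops, 80 mm up the slope from the track's middle, 226 mm up the slope from the stop's face. Axes as the track's: x level towards the high end, y across, z up (not tilted). A carton let go here rolls at once, reaches the stop in 1 to 3 s, and ends with its centre 181 mm lower down the slope.
- tall_box: Printed upright light-bulb box, 60 x 60 x 140 mm, standing on the bookcase near the carton; origin at the centre of its underside, z up. A bystander, to be left alone.
Things that resemble listed ones, but are neither listed nor needed, are in the scene too. Several things have the shape of the carton; the one meant has the colours described above.

How it is judged:
By the outcome, as a careful person would: the job done as asked, in the order asked, and still so for the second after the job is handed in, with the robot touching nothing.
It also fails if it takes over 38 s, if anything falls off the work surface, if the arm or the gripper's body presses on something with over 40 N, if the wrist force passes 120 N, or if a joint passes its speed limit or range.

## Working session

There is one attempt and no reset: what is moved stays moved. The work goes in short steps, Python scripts to look and compute and a tool call to move; the robot and the scene stay as the last step left them, time stands still between calls to the robot, and variables do not carry over. Pictures are saved under pics/ and viewed, at most 10 in all, crops included, and the job is handed in when it is done.

Besides the shell and the picture viewer there is one more tool, called after "Request:" as name(argument=value, ...) on one line, values as JSON. play_rows: Moves the arm, as the interface text tells. Its arguments: {"type":"object","properties":{"rows":{"type":"array","items":{"type":"object","properties":{"hand":{"type":"number"},"offset":{"type":"array","items":{"type":"number"}},"twist":{"type":"array","items":{"type":"number"}}}}},"squeeze":{"type":"number"}},"required":["rows"]}

```bash
mkdir -p pics; python3 - <<'E'
from cell import *
import cv2, numpy as np
s=read_state(); print(s['t'],s['tcp_pos'],np.round(s['ee_rot'],3).tolist(),s['opening'])
for n in ("scene","side"):
    cv2.imwrite(f"pics/{n}0.png",snapshot(n)[:,:,::-1])
    m=camera_model(n); R=cv2.Rodrigues(np.array(m['rvec'],float))[0]; print(n,np.round(m['K'],1).tolist(),(-R.T@np.array(m['tvec']).ravel()).round(3),R[2].round(2))
print(camera_model("wrist"))
a=cv2.imread("pics/scene0.png");b=cv2.imread("pics/side0.png")
E
```

```text
0.0 [ 0.14832283 -0.60666153  0.25244417] [[0.971, 0.238, -0.0], [0.238, -0.971, 0.002], [-0.0, -0.002, -1.0]] 0.08528753223985304
scene [[460.6, 0.0, 247.8], [0.0, 460.6, 186.1], [0.0, 0.0, 1.0]] [0.05  0.551 0.754] [ 0.54 -0.42 -0.73]
side [[481.6, 0.0, 264.8], [0.0, 481.6, 196.6], [0.0, 0.0, 1.0]] [0.551 1.218 0.652] [-0.   -0.88 -0.48]
{'K': array([[273.78688581,   0.        , 253.70656943],
       [  0.        , 273.78688581, 187.45572542],
       [  0.        ,   0.        ,   1.        ]]), 'tool_from_camera': array([[ 2.13913444e-03, -9.44970184e-01, -3.27149470e-01,
         8.49781854e-02],
       [ 9.99997078e-01,  2.38971095e-03, -3.63984688e-04,
        -4.61357132e-05],
       [ 1.12574735e-03, -3.27147736e-01,  9.44972535e-01,
        -1.19808413e-01],
       [ 0.00000000e+00,  0.00000000e+00,  0.00000000e+00,
         1.00000000e+00]])}
```

View pics/scene0.png

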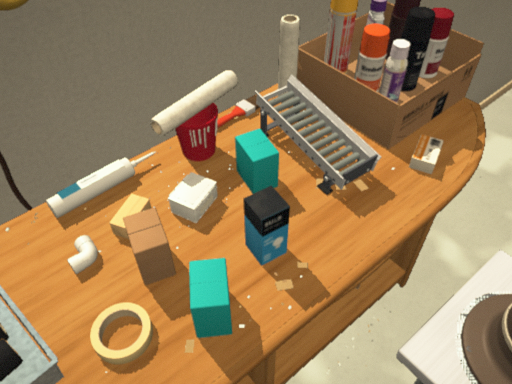

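View pics/side0.png

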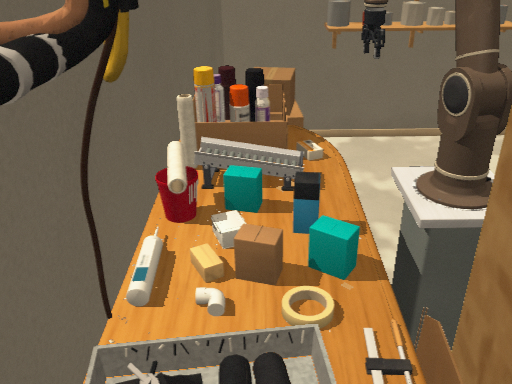

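The scene view has three carton-shaped blocks: brown at about (150,245), teal at (257,160) and teal at (210,297). Only the brown one fits "plain brown". The blue and black tall_box is at (267,225). The track runs from (372,160), its low end, to (275,95). The side view shows the brown carton at (259,254) and the track at (250,157). I'll confirm in a crop and measure.

```bash
cat > h.py <<'E'
import numpy as np, cv2
from cell import *
def cast(n,uv,z):
    m=camera_model(n); K=np.array(m['K']); R=cv2.Rodrigues(np.array(m['rvec'],float))[0]; c=-R.T@np.array(m['tvec']).ravel()
    d=(np.linalg.inv(K)@np.c_[np.array(uv,float),np.ones(len(uv))].T).T@R
    return c+d*((z-c[2])/d[:,2])[:,None]
def castw(s,uv,z):
    m=camera_model("wrist"); T=np.array(m['tool_from_camera']); R=np.array(s['ee_rot'])
    c=np.array(s['tcp_pos'])+R@T[:3,3]; d=(R@T[:3,:3]@np.linalg.inv(m['K'])@np.c_[np.array(uv,float),np.ones(len(uv))].T).T
    return c+d*((z-c[2])/d[:,2])[:,None]
E
python3 - <<'E'
import cv2, numpy as np
a=cv2.imread("pics/scene0.png");b=cv2.imread("pics/side0.png")
c=lambda i,x,y,w,h,f:cv2.resize(i[y:y+h,x:x+w],None,fx=f,fy=f,interpolation=cv2.INTER_CUBIC)
cv2.imwrite("pics/crop1.png",np.hstack([c(a,100,190,100,100,4),c(a,250,70,133,133,3.0)[:400,:399]]))
cv2.imwrite("pics/crop2.png",np.vstack([c(b,190,130,130,70,5),c(b,190,215,130,50,5)]))
E
```

```text
Traceback (most recent call last):
ValueError: all the input array dimensions except for the concatenation axis must match exactly, but along dimension 0, the array at index 0 has size 400 and the array at index 1 has size 399
```

```bash
python3 - <<'E'
import cv2, numpy as np
a=cv2.imread("pics/scene0.png");b=cv2.imread("pics/side0.png")
c=lambda i,x,y,w,h,f:cv2.resize(i[y:y+h,x:x+w],None,fx=f,fy=f,interpolation=cv2.INTER_CUBIC)
cv2.imwrite("pics/crop1.png",np.hstack([c(a,100,190,100,135,4)[:540,:400],c(a,250,70,133,180,3)[:540,:399]]))
cv2.imwrite("pics/crop2.png",np.vstack([c(b,190,130,130,65,5),c(b,190,215,130,50,5)]))
E
```

```text
(no output)
```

View pics/crop1.png

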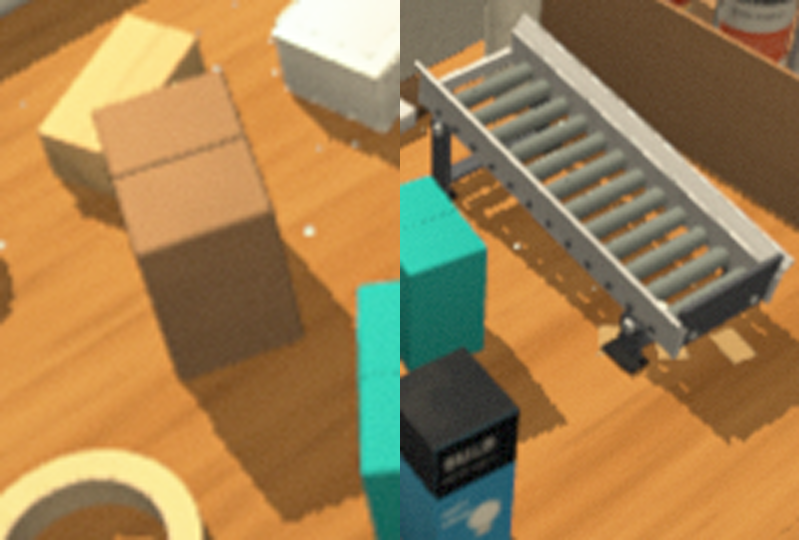

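View pics/crop2.png

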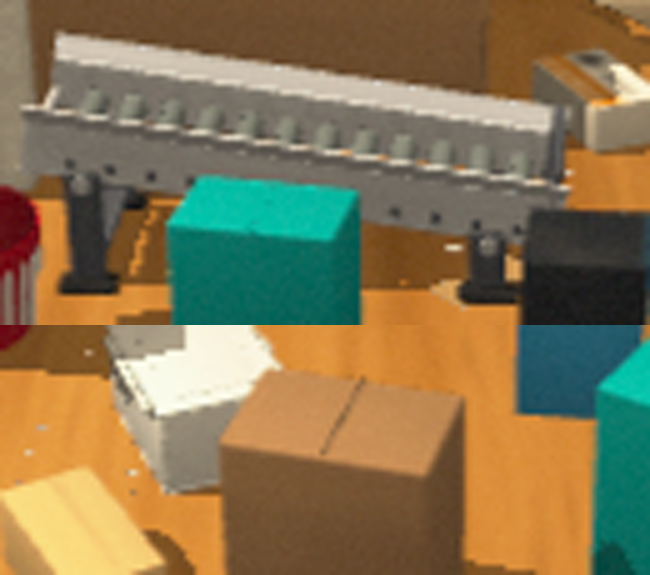

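The crop confirms it. The brown block (scene (150,225)) is plain brown with only a tape seam, so it's the carton. The track's rail corners are clear in both views, so I'll triangulate them along with the carton's top corners.

```bash
python3 - <<'E'
from h import *
def P(n):
    m=camera_model(n); R=cv2.Rodrigues(np.array(m['rvec'],float))[0]; return np.array(m['K'])@np.c_[R,np.array(m['tvec']).ravel()]
A,B=P("scene"),P("side")
sc=lambda p:np.array(p)/4+[100,190]
tr=lambda p:(np.array(p)-[400,0])/3+[250,70]
s1=lambda p:np.array(p)/5+[190,130]
s2=lambda p:(np.array(p)-[0,325])/5+[190,215]
tri=lambda a,b:(lambda X:(X[:3]/X[3]).T)(cv2.triangulatePoints(A,B,np.array(a,float).T,np.array(b,float).T))
c1=sc([(93,113),(217,72),(272,212),(142,256)]); c2=s2([(465,400),(425,474)][:0]+[(425,474),(222,440),(270,372),(465,400)])
print("carton scene z.106",cast("scene",c1,.106).round(3).tolist(),cast("scene",c1,.106).mean(0))
print("carton side",cast("side",c2,.106).round(3).tolist(),cast("side",c2,.106).mean(0))
t1=tr([(528,15),(790,262),(417,65),(690,318)]);t2=s1([(57,33),(565,107),(22,107),(568,187)])
X=tri(t1,t2);print("rails FH FL NH NL\n",X.round(3))
ax=(X[0]-X[1]+X[2]-X[3])/2;print("len",np.linalg.norm(ax),"yaw",np.degrees(np.arctan2(ax[1],ax[0])),"slope",np.degrees(np.arcsin(ax[2]/np.linalg.norm(ax))),"mid",X.mean(0))
r=tr([(672,307),(740,275),(455,103),(527,68)])
print("rollers",np.vstack([cast("scene",r[:2],.046),cast("scene",r[2:],.086)]).round(3))
bx=tr([(400,410),(462,350),(518,408),(440,497)]);print("tallbox",cast("scene",bx,.14).round(3).tolist())
tb=tr([(430,178),(485,250)]);print("teal",cast("scene",tb,.106).round(3).tolist())
E
```

```text
carton scene z.106 [[0.611, 0.398, 0.106], [0.595, 0.342, 0.106], [0.511, 0.366, 0.106], [0.527, 0.421, 0.106]] [0.56085612 0.38135918 0.106     ]
carton side [[0.531, 0.425, 0.106], [0.613, 0.399, 0.106], [0.595, 0.347, 0.106], [0.513, 0.371, 0.106]] [0.56269491 0.38535884 0.106     ]
rails FH FL NH NL
 [[ 0.738 -0.146  0.111]
 [ 0.432 -0.115  0.071]
 [ 0.746 -0.032  0.111]
 [ 0.44  -0.02   0.066]]
len 0.30971147407817384 yaw -3.967708179824276 slope 7.894536028478239 mid [ 0.58892224 -0.07853618  0.08971391]
rollers [[ 0.47  -0.038  0.046]
 [ 0.46  -0.1    0.046]
 [ 0.713 -0.044  0.086]
 [ 0.709 -0.119  0.086]]
tallbox [[0.459, 0.223, 0.14], [0.471, 0.164, 0.14], [0.416, 0.17, 0.14], [0.396, 0.246, 0.14]]
teal [[0.638, 0.047, 0.106], [0.555, 0.068, 0.106]]
```

The sizes and heights check out (track length 310, slope 7.9°, rails at 71–111 mm). The carton is at about (0.562,0.383) with yaw about -16°. Setting out now.

Request:
play_rows(rows=[{"hand": 1,"offset": [4,-4,0]},{"hand": 1,"offset": [4,-4,0]},{"hand": 1,"offset": [4,-4,0]},{"hand": 1,"offset": [4,-4,0]},{"hand": 1,"offset": [4,-4,0]},{"hand": 1,"offset": [4,-4.5,0]},{"hand": 1,"offset": [4,-4.5,0]},{"hand": 1,"offset": [3.5,-5,0]}], squeeze=40)

```text
validation failed for argument at $.ro...
```

```bash
python3 -c "
from h import *
s=read_state();print(s['t'],s['qpos'],s['tcp_pos'],s['ee_rot'])"
```

```text
0.1 [72.35321207 23.59655385 -0.72864936 91.50029362  0.32219825 64.99031875
 -4.711738  ] [ 0.14829954 -0.6067144   0.25251751] [[ 9.71385867e-01  2.37506366e-01 -4.72134209e-04]
 [ 2.37506803e-01 -9.71384854e-01  1.40858711e-03]
 [-1.24075613e-04 -1.48041670e-03 -9.99998896e-01]]
```

Every row probably needs a twist, so I'll include it.

Request:
play_rows(rows=[{"hand": 1,"offset": [4,-4,0],"twist": [0,0,0]},{"hand": 1,"offset": [4,-4,0],"twist": [0,0,0]},{"hand": 1,"offset": [4,-4,0],"twist": [0,0,0]},{"hand": 1,"offset": [4,-4,0],"twist": [0,0,0]},{"hand": 1,"offset": [4,-4,0],"twist": [0,0,0]},{"hand": 1,"offset": [4,-4.5,0],"twist": [0,0,0]},{"hand": 1,"offset": [4,-4.5,0],"twist": [0,0,0]},{"hand": 1,"offset": [3.5,-5,0],"twist": [0,0,0]}], squeeze=40)

```text
t: 1.1
tcp_pos: [0.3744, -0.2002, 0.2533]
ee_rot: [[0.971, 0.237, 0.0], [0.237, -0.971, -0.0], [0.0, 0.0, -1.0]]
force: [1.3, -0.2, 0.1]
opening: 0.0855
finger_force: 0.0
```

```bash
python3 -c "
from h import *
s=read_state();print(s['t'],s['qpos'],s['tcp_pos'],s['ee_rot'])"
```

```text
1.1 [ 39.42396298   4.83286978 -18.77932719 116.49218439   1.81941845
  58.91876395 -56.4935303 ] [ 0.37435945 -0.20021657  0.25330131] [[ 9.71389469e-01  2.37491791e-01  3.85212029e-04]
 [ 2.37491886e-01 -9.71389498e-01 -2.19919054e-04]
 [ 3.21961949e-04  3.05111784e-04 -9.99999902e-01]]
```

Request:
play_rows(rows=[{"hand": 1,"offset": [3.2,-5.2,0],"twist": [0,0,0]},{"hand": 1,"offset": [3.2,-5.2,0],"twist": [0,0,0]},{"hand": 1,"offset": [3.2,-5.2,0],"twist": [0,0,0]},{"hand": 1,"offset": [3.2,-5.2,0],"twist": [0,0,0]},{"hand": 1,"offset": [3.2,-5.2,0],"twist": [0,0,0]},{"hand": 1,"offset": [3.2,-5.2,0],"twist": [0,0,0]},{"hand": 1,"offset": [3.2,-5.2,0],"twist": [0,0,0]},{"hand": 1,"offset": [3.2,-5.2,0],"twist": [0,0,0]},{"hand": 1,"offset": [3.2,-5.2,0],"twist": [0,0,0]},{"hand": 1,"offset": [3.2,-5.2,0],"twist": [0,0,0]}])

```text
t: 2.35
tcp_pos: [0.5615, 0.3806, 0.2526]
ee_rot: [[0.972, 0.237, -0.0], [0.237, -0.972, -0.001], [-0.001, 0.001, -1.0]]
force: [1.2, -0.2, 0.3]
opening: 0.0853
finger_force: 0.0
```

Request:
play_rows(rows=[{"hand": 1,"offset": [0,0,0],"twist": [0,0,10]},{"hand": 1,"offset": [0,0,0],"twist": [0,0,10]},{"hand": 1,"offset": [0,0,0],"twist": [0,0,10]},{"hand": 1,"offset": [0,0,0],"twist": [0,0,0]}])

```text
t: 2.85
tcp_pos: [0.5608, 0.3791, 0.2528]
ee_rot: [[0.96, -0.279, -0.0], [-0.279, -0.96, -0.001], [-0.0, 0.001, -1.0]]
force: [0.7, -0.5, 0.1]
opening: 0.0854
finger_force: 0.0
```

```bash
python3 - <<'E'
from h import *
s=read_state();print(s['t'],s['qpos'].round(1),s['tcp_pos'].round(4),s['ee_rot'].round(3).tolist())
im=snapshot("wrist")[:,:,::-1].copy();cv2.imwrite("pics/w1.png",im)
h=cv2.cvtColor(im,cv2.COLOR_BGR2HSV)
v=h[190:200,250:260].reshape(-1,3);print(np.median(v,0))
E
```

```text
2.85 [ -19.8   31.6  -28.4   82.    15.4   70.3 -156. ] [0.5608 0.3791 0.2528] [[0.96, -0.279, -0.0], [-0.279, -0.96, -0.001], [-0.0, 0.001, -1.0]]
[ 14. 131. 217.]
```

View pics/w1.png

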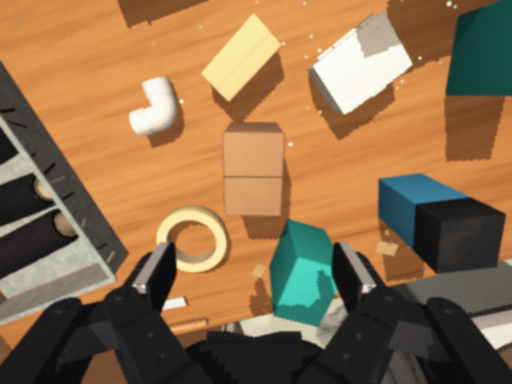

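The wrist view shows the brown carton's top face at about (223–284, 135–216), with its sunlit +x side just above it. The near teal block is at (302,272) and the tall box at (440,222). Next I'll locate the top face by its corners.

```bash
python3 - <<'E'
from h import *
s=read_state()
im=cv2.imread("pics/w1.png");h=cv2.cvtColor(im,cv2.COLOR_BGR2HSV)
for p in [(253,128),(253,150),(253,200),(205,170),(300,190)]: print(p,h[p[1],p[0]])
m=cv2.inRange(h,(5,60,140),(20,152,255)); m[:, :200]=0;m[:,300:]=0;m[230:]=0;m[:110]=0
m=cv2.morphologyEx(m,cv2.MORPH_OPEN,np.ones((5,5)));m=cv2.morphologyEx(m,cv2.MORPH_CLOSE,np.ones((7,7)))
c=max(cv2.findContours(m,0,2)[0],key=cv2.contourArea); r=cv2.minAreaRect(c); b=cv2.boxPoints(r); print(r,b.round(1).tolist())
for uv in (b,[(224,135),(284,135),(281,216),(224,214)]):
    W=castw(s,uv,.106);print(W.round(4).tolist(),W.mean(0).round(4),[np.linalg.norm(W[i]-W[i-1]).round(4) for i in range(4)])
    print("tool mm",((W.mean(0)-s['tcp_pos'])@s['ee_rot']*1000).round(1), [np.degrees(np.arctan2(*(W[i]-W[i-1])[1::-1])).round(1) for i in range(4)])
E
```

```text
(253, 128) [ 13 137 141]
(253, 150) [ 14 134 221]
(253, 200) [ 14 130 215]
(205, 170) [ 15 157 230]
(300, 190) [ 14 162 227]
((253.0, 170.5), (89.0, 62.0), 90.0) [[222.0, 126.0], [284.0, 126.0], [284.0, 215.0], [222.0, 215.0]]
[[0.6217, 0.3935, 0.106], [0.6054, 0.3365, 0.106], [0.5147, 0.3588, 0.106], [0.5329, 0.4225, 0.106]] [0.5687 0.3778 0.106 ] [np.float64(0.0934), np.float64(0.0593), np.float64(0.0934), np.float64(0.0662)]
tool mm [  7.9  -1.1 146.9] [np.float64(-18.1), np.float64(-105.9), np.float64(166.2), np.float64(74.1)]
[[0.613, 0.3943, 0.106], [0.5971, 0.3385, 0.106], [0.5145, 0.3622, 0.106], [0.5334, 0.4201, 0.106]] [0.5645 0.3788 0.106 ] [np.float64(0.0837), np.float64(0.058), np.float64(0.086), np.float64(0.0609)]
tool mm [  3.6  -0.9 146.9] [np.float64(-17.9), np.float64(-105.9), np.float64(164.0), np.float64(71.9)]
```

Request:
play_rows(rows=[{"hand": 1,"offset": [0.4,0,3.5],"twist": [0,0,0]},{"hand": 1,"offset": [0,0,5],"twist": [0,0,0]},{"hand": 1,"offset": [0,0,4],"twist": [0,0,0]},{"hand": 1,"offset": [0,0,3],"twist": [0,0,0]},{"hand": 1,"offset": [0,0,2],"twist": [0,0,0]},{"hand": 1,"offset": [0,0,0],"twist": [0,0,0]}])

```text
t: 3.65
tcp_pos: [0.5642, 0.3774, 0.0768]
ee_rot: [[0.96, -0.278, -0.002], [-0.278, -0.96, -0.001], [-0.002, 0.002, -1.0]]
force: [-0.9, -0.8, 0.3]
opening: 0.0853
finger_force: 0.0
```

Request:
play_rows(rows=[{"hand": 0.3,"offset": [0,0,0],"twist": [0,0,0]},{"hand": 0,"offset": [0,0,0],"twist": [0,0,0]},{"hand": -0.2,"offset": [0,0,0],"twist": [0,0,0]},{"hand": -0.4,"offset": [0,0,0],"twist": [0,0,0]},{"hand": -0.4,"offset": [0,0,0],"twist": [0,0,0]},{"hand": -0.4,"offset": [0,0,0],"twist": [0,0,0]}], squeeze=40)

```text
t: 4.4
tcp_pos: [0.5657, 0.3786, 0.0801]
ee_rot: [[0.96, -0.28, 0.002], [-0.28, -0.96, 0.001], [0.002, -0.002, -1.0]]
force: [0.5, 0.0, 7.0]
opening: 0.0616
finger_force: 45.6
```

The carton is gripped at a 61.6 mm opening. Next I'll lift it and carry it beside the track for a close look.

Request:
play_rows(rows=[{"hand": -0.4,"offset": [0,0,-2],"twist": [0,0,0]},{"hand": -0.4,"offset": [0,0,-4],"twist": [0,0,0]},{"hand": -0.4,"offset": [0,0,-5],"twist": [0,0,0]},{"hand": -0.4,"offset": [0,0,-5],"twist": [0,0,0]},{"hand": -0.4,"offset": [0,0,-3],"twist": [0,0,0]},{"hand": -0.4,"offset": [0,0,0],"twist": [0,0,0]}])

```text
t: 5.15
tcp_pos: [0.5654, 0.3789, 0.2722]
ee_rot: [[0.96, -0.28, 0.005], [-0.28, -0.96, 0.003], [0.003, -0.004, -1.0]]
force: [0.3, -1.5, -2.1]
opening: 0.0617
finger_force: 45.1
```

Request:
play_rows(rows=[{"hand": -0.4,"offset": [1,2,0],"twist": [0,0,0]},{"hand": -0.4,"offset": [2,4,0],"twist": [0,0,0]},{"hand": -0.4,"offset": [2.5,4.5,0],"twist": [0,0,0]},{"hand": -0.4,"offset": [2.5,4.5,0],"twist": [0,0,0]},{"hand": -0.4,"offset": [2.5,4.5,0],"twist": [0,0,0]},{"hand": -0.4,"offset": [2.5,4.5,0],"twist": [0,0,0]},{"hand": -0.4,"offset": [2.2,4,0],"twist": [0,0,0]},{"hand": -0.4,"offset": [2,4,0],"twist": [0,0,-6]},{"hand": -0.4,"offset": [0,0,0],"twist": [0,0,-6]},{"hand": -0.4,"offset": [0,0,0],"twist": [0,0,0]}])

```text
t: 6.4
tcp_pos: [0.6394, 0.0208, 0.2666]
ee_rot: [[0.997, -0.077, -0.003], [-0.077, -0.997, -0.0], [-0.003, 0.0, -1.0]]
force: [-0.0, 0.5, -2.8]
opening: 0.0611
finger_force: 45.1
```

```bash
python3 - <<'E'
from h import *
s=read_state();print(s['t'],s['qpos'].round(1),s['tcp_pos'].round(4),s['ee_rot'].round(3).tolist(),s['opening'],s['force'].round(1))
np.savez("w2.npz",p=s['tcp_pos'],R=s['ee_rot'])
im=snapshot("wrist")[:,:,::-1].copy();cv2.imwrite("pics/w2.png",im)
cv2.imwrite("pics/w2b.png",cv2.resize(im,None,fx=1.56,fy=1.56,interpolation=cv2.INTER_CUBIC))
E
```

```text
6.4 [  12.3   27.   -26.7   86.8   12.6   69.4 -110.8] [0.6394 0.0208 0.2666] [[0.997, -0.077, -0.003], [-0.077, -0.997, -0.0], [-0.003, 0.0, -1.0]] 0.06114322679282454 [-0.   0.5 -2.8]
```

View pics/w2b.png

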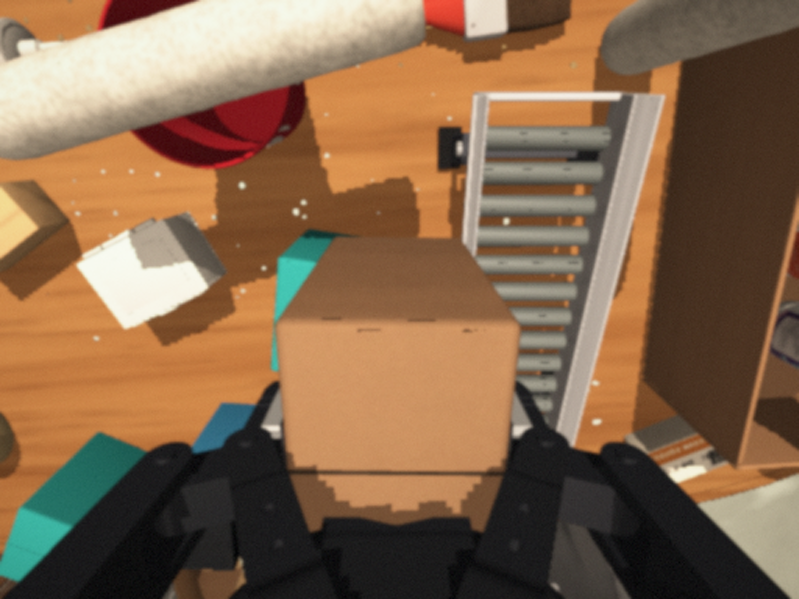

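The wrist view (enlarged) shows the carton hanging straight in the jaws. The track is to its right, with its high end at about (475–663, 95), top roller ends at (485,138) and (610,138), and roller right ends running down to (551,404). I'll work out the centre line from these.

```bash
python3 - <<'E'
from h import *
d=np.load("w2.npz");s=dict(tcp_pos=d['p'],ee_rot=d['R'])
f=384/599
Rr=[(610,138),(603,172),(596,205),(589,237),(582,264),(577,291),(571,316),(565,341),(559,362),(556,383),(551,404)]
Ll=[(485,138),(483,172),(480,205),(478,237)]
zt=lambda i:.066+(143-26*i)/1000*np.sin(np.radians(8))-.003
g=lambda L:np.array([castw(s,[np.array(p)*f],zt(i))[0] for i,p in enumerate(L)])
A,B=g(Rr),g(Ll);print(A.round(4),"\n",B.round(4));print("width",np.linalg.norm(A[:4]-B,axis=1).round(4))
q=np.polyfit(A[:,0],A[:,1],1);yaw=np.arctan(q[0]);print("yaw R",np.degrees(yaw),"L",np.degrees(np.arctan(np.polyfit(B[:,0],B[:,1],1)[0])))
pr=A[:,:2]@[np.cos(yaw),np.sin(yaw)];print("spacing",np.diff(pr).round(4))
# rail corners at top: z lip .113 / rail end
print("railtop",castw(s,np.array([(475,95),(663,95)])*f,.112).round(4))
# load point along x: roller index (143-80)/26
i0=63/26; x=np.interp(i0,range(11),A[:,0]);print("load, right edge",x,np.polyval(q,x), "centre +44mm:",x+.044*np.sin(-yaw),np.polyval(q,x)+.044*np.cos(yaw))
E
```

```text
[[ 0.7168 -0.1282  0.0829]
 [ 0.6947 -0.127   0.0793]
 [ 0.6717 -0.1256  0.0757]
 [ 0.6477 -0.124   0.072 ]
 [ 0.626  -0.1217  0.0684]
 [ 0.6027 -0.1209  0.0648]
 [ 0.5798 -0.1189  0.0612]
 [ 0.5555 -0.1167  0.0576]
 [ 0.5336 -0.114   0.054 ]
 [ 0.5104 -0.1138  0.0503]
 [ 0.486  -0.1117  0.0467]] 
 [[ 0.7231 -0.045   0.0829]
 [ 0.701  -0.0442  0.0793]
 [ 0.6779 -0.0425  0.0757]
 [ 0.6539 -0.0415  0.072 ]]
width [0.0834 0.0831 0.0833 0.0827]
yaw R -4.235275358134103 L -3.0013780475282217
spacing [-0.0221 -0.0231 -0.0241 -0.0218 -0.0233 -0.023  -0.0244 -0.022  -0.0232
 -0.0245]
railtop [[ 0.7474 -0.0336  0.112 ]
 [ 0.7391 -0.1433  0.112 ]]
load, right edge 0.6615450140832526 -0.1246130018212035 centre +44mm: 0.6647945109252161 -0.0807331571282916
```

```bash
python3 - <<'E'
from h import *
d=np.load("w2.npz");s=dict(tcp_pos=d['p'],ee_rot=d['R'])
f=384/599
print("tube base",castw(s,np.array([(605,55),(640,72)])*f,0).round(3), "if scene top",[cast("scene",[(290,17)],z).round(3).tolist() for z in (.1,.15,.2,.25)])
print("crate rim",[castw(s,np.array([(683,60),(740,465),(799,205)])*f,z).round(3).tolist() for z in (.08,.12)])
E
```

```text
tube base [[ 0.778 -0.158 -0.   ]
 [ 0.764 -0.187  0.   ]] if scene top [[[0.974, -0.359, 0.1]], [[0.903, -0.289, 0.15]], [[0.833, -0.22, 0.2]], [[0.762, -0.15, 0.25]]]
crate rim [[[0.761, -0.172, 0.08], [0.434, -0.269, 0.08], [0.662, -0.267, 0.08]], [[0.756, -0.147, 0.12], [0.472, -0.232, 0.12], [0.67, -0.23, 0.12]]]
```

Request:
play_rows(rows=[{"hand": -0.4,"offset": [0.3,2,0],"twist": [0,0,0]},{"hand": -0.4,"offset": [0.5,3,0],"twist": [0,0,0]},{"hand": -0.4,"offset": [0.5,2,0],"twist": [0,0,0]}])

```text
t: 6.82
tcp_pos: [0.648, -0.0507, 0.2681]
ee_rot: [[0.997, -0.077, -0.0], [-0.077, -0.997, -0.001], [-0.0, 0.001, -1.0]]
force: [-0.3, 0.7, -2.5]
opening: 0.0616
finger_force: 45.1
```

Request:
play_rows(rows=[{"hand": -0.4,"offset": [0.6,2,0],"twist": [0,0,0]},{"hand": -0.4,"offset": [0.6,1.1,1],"twist": [0,0,0]},{"hand": -0.4,"offset": [0,0,2],"twist": [0,0,0]},{"hand": -0.4,"offset": [0,0,2],"twist": [0,4,0]},{"hand": -0.4,"offset": [0,0,0],"twist": [0,4,0]},{"hand": -0.4,"offset": [0,0,0],"twist": [0,0,0]}])

```text
t: 7.58
tcp_pos: [0.6569, -0.0796, 0.2176]
ee_rot: [[0.988, -0.074, 0.137], [-0.073, -0.997, -0.01], [0.138, -0.0, -0.99]]
force: [-0.3, 0.3, -1.1]
opening: 0.0616
finger_force: 45.0
```

```bash
python3 - <<'E'
from h import *
s=read_state();print(s['t'],s['qpos'].round(1),s['tcp_pos'].round(4),s['ee_rot'].round(3).tolist(),s['force'].round(1))
im=snapshot("wrist")[:,:,::-1];sd=snapshot("side")[:,:,::-1]
print("left tool shift mm to target",((np.array([.658,-.082,.1563])-s['tcp_pos'])@s['ee_rot']*1000).round(1))
c=lambda i,x,y,w,h,f:cv2.resize(i[y:y+h,x:x+w],None,fx=f,fy=f,interpolation=cv2.INTER_CUBIC)
cv2.imwrite("pics/v3.png",np.hstack([c(im,140,0,220,330,1.8)[:594,:396],c(sd,180,70,160,240,2.475)[:594,:396]]))
E
```

```text
7.575 [  20.7   26.9  -25.1   94.    14.7   54.2 -103.3] [ 0.6569 -0.0796  0.2176] [[0.988, -0.074, 0.137], [-0.073, -0.997, -0.01], [0.138, -0.0, -0.99]] [-0.3  0.3 -1.1]
left tool shift mm to target [-7.2  2.4 60.9]
```

View pics/v3.png

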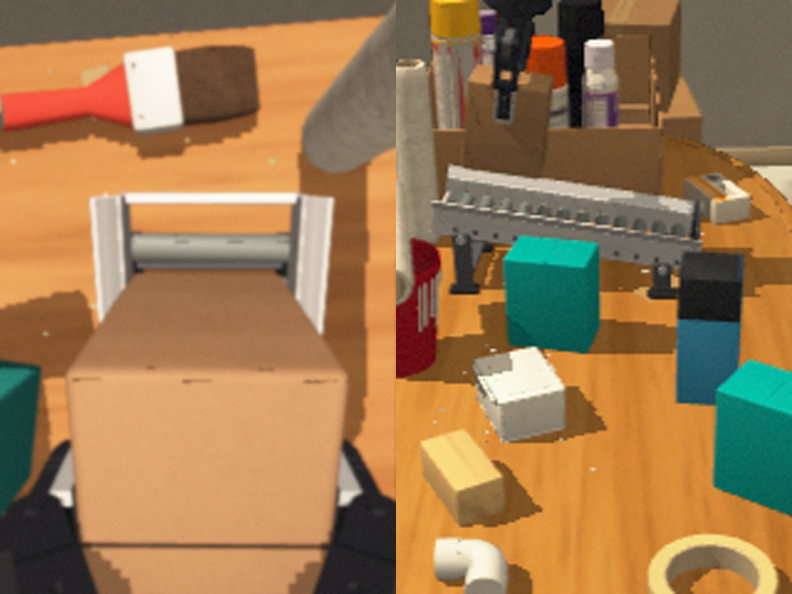

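The wrist view has the track centred at column 211 and the carton's lower edge at 207, which is about 2.5 mm to correct and agrees with the computed shift. The side view shows the carton tilted parallel to the rails. Lowering now.

Request:
play_rows(rows=[{"hand": -0.4,"offset": [-0.4,0.25,1],"twist": [0,0,0]},{"hand": -0.4,"offset": [-0.3,0,1.5],"twist": [0,0,0]},{"hand": -0.4,"offset": [0,0,1.5],"twist": [0,0,0]},{"hand": -0.4,"offset": [0,0,1],"twist": [0,0,0]},{"hand": -0.4,"offset": [0,0,0.4],"twist": [0,0,0]},{"hand": -0.4,"offset": [0,0,0],"twist": [0,0,0]}])

```text
t: 8.43
tcp_pos: [0.6583, -0.0824, 0.1636]
ee_rot: [[0.988, -0.074, 0.139], [-0.073, -0.997, -0.01], [0.139, -0.0, -0.99]]
force: [0.4, -0.7, -2.0]
opening: 0.0614
finger_force: 45.0
```

Request:
play_rows(rows=[{"hand": -0.4,"offset": [0,0,0.3],"twist": [0,0,0]},{"hand": -0.4,"offset": [0,0,0],"twist": [0,0,0]}])

```text
t: 8.68
tcp_pos: [0.6586, -0.0826, 0.1611]
ee_rot: [[0.987, -0.074, 0.139], [-0.074, -0.997, -0.01], [0.139, 0.0, -0.99]]
force: [0.0, -0.0, -1.0]
opening: 0.0618
finger_force: 45.0
```

Request:
play_rows(rows=[{"hand": -0.4,"offset": [0,0,0.25],"twist": [0,0,0]},{"hand": -0.4,"offset": [0,0,0],"twist": [0,0,0]}])

```text
t: 8.93
tcp_pos: [0.6588, -0.0826, 0.1583]
ee_rot: [[0.988, -0.074, 0.139], [-0.074, -0.997, -0.01], [0.139, 0.0, -0.99]]
force: [-0.1, -0.3, -2.3]
opening: 0.0615
finger_force: 45.0
```

Request:
play_rows(rows=[{"hand": -0.4,"offset": [0,0,0.15],"twist": [0,0,0]},{"hand": -0.4,"offset": [0,0,0],"twist": [0,0,0]}])

```text
t: 9.18
tcp_pos: [0.6591, -0.0826, 0.1568]
ee_rot: [[0.988, -0.074, 0.139], [-0.074, -0.997, -0.01], [0.139, 0.0, -0.99]]
force: [-0.4, 0.4, -3.2]
opening: 0.0613
finger_force: 45.0
```

Request:
play_rows(rows=[{"hand": -0.4,"offset": [0,0,0.15],"twist": [0,0,0]},{"hand": -0.4,"offset": [0,0,0],"twist": [0,0,0]}])

```text
t: 9.43
tcp_pos: [0.6601, -0.0826, 0.1564]
ee_rot: [[0.987, -0.074, 0.141], [-0.074, -0.997, -0.011], [0.141, 0.0, -0.99]]
force: [-1.1, 0.5, 3.7]
opening: 0.0617
finger_force: 45.4
```

Request:
play_rows(rows=[{"hand": -0.4,"offset": [0,0,0.1],"twist": [0,0,0]},{"hand": -0.4,"offset": [0,0,0],"twist": [0,0,0]}])

```text
t: 9.68
tcp_pos: [0.6608, -0.0826, 0.1564]
ee_rot: [[0.987, -0.074, 0.142], [-0.074, -0.997, -0.011], [0.143, 0.0, -0.99]]
force: [-1.1, -0.5, 9.1]
opening: 0.0615
finger_force: 46.2
```

Contact is at the predicted height (9 N). I'll ease the preload, open and withdraw straight up.

Request:
play_rows(rows=[{"hand": -0.4,"offset": [0,0,-0.15],"twist": [0,0,0]},{"hand": 1,"offset": [0,0,0],"twist": [0,0,0]},{"hand": 1,"offset": [0,0,0],"twist": [0,0,0]},{"hand": 1,"offset": [0,0,0],"twist": [0,0,0]},{"hand": 1,"offset": [0,0,-1],"twist": [0,0,0]},{"hand": 1,"offset": [0,0,-3],"twist": [0,0,0]},{"hand": 1,"offset": [0,0,-4],"twist": [0,0,0]},{"hand": 1,"offset": [0,0,-4],"twist": [0,0,0]},{"hand": 1,"offset": [0,0,0],"twist": [0,0,0]}])

```text
t: 10.8
tcp_pos: [0.6441, -0.0811, 0.2796]
ee_rot: [[0.987, -0.074, 0.146], [-0.073, -0.997, -0.011], [0.146, 0.0, -0.989]]
force: [-0.6, -0.3, 0.1]
opening: 0.0852
finger_force: 0.0
```

Request:
play_rows(rows=[{"hand": 1,"offset": [0,0,0],"twist": [0,0,0]},{"hand": 1,"offset": [0,0,0],"twist": [0,0,0]},{"hand": 1,"offset": [0,0,0],"twist": [0,0,0]},{"hand": 1,"offset": [0,0,0],"twist": [0,0,0]},{"hand": 1,"offset": [0,0,0],"twist": [0,0,0]},{"hand": 1,"offset": [0,0,0],"twist": [0,0,0]},{"hand": 1,"offset": [0,0,0],"twist": [0,0,0]},{"hand": 1,"offset": [0,0,0],"twist": [0,0,0]},{"hand": 1,"offset": [0,0,0],"twist": [0,0,0]},{"hand": 1,"offset": [0,0,0],"twist": [0,0,0]}])

```text
t: 12.05
tcp_pos: [0.6426, -0.0813, 0.2748]
ee_rot: [[0.988, -0.074, 0.139], [-0.074, -0.997, -0.01], [0.139, 0.0, -0.99]]
force: [0.1, -0.6, -0.1]
opening: 0.0855
finger_force: 0.0
```

Request:
play_rows(rows=[{"hand": 1,"offset": [0,0,0],"twist": [0,0,0]},{"hand": 1,"offset": [0,0,0],"twist": [0,0,0]},{"hand": 1,"offset": [0,0,0],"twist": [0,0,0]},{"hand": 1,"offset": [0,0,0],"twist": [0,0,0]},{"hand": 1,"offset": [0,0,0],"twist": [0,0,0]},{"hand": 1,"offset": [0,0,0],"twist": [0,0,0]},{"hand": 1,"offset": [0,0,0],"twist": [0,0,0]},{"hand": 1,"offset": [0,0,0],"twist": [0,0,0]}])

```text
t: 13.05
tcp_pos: [0.6426, -0.0814, 0.2748]
ee_rot: [[0.988, -0.074, 0.139], [-0.074, -0.997, -0.01], [0.139, 0.0, -0.99]]
force: [0.1, 0.3, -0.1]
opening: 0.0854
finger_force: 0.0
```

```bash
python3 - <<'E'
from h import *
a=snapshot("scene")[:,:,::-1];b=snapshot("side")[:,:,::-1]; print(read_state()['t'])
c=lambda i,x,y,w,h,f:cv2.resize(i[y:y+h,x:x+w],None,fx=f,fy=f,interpolation=cv2.INTER_CUBIC)
cv2.imwrite("pics/v4.png",np.hstack([c(a,230,40,180,240,2.2)[:528,:396],c(b,180,60,180,240,2.2)[:528,:396]]))
E
```

```text
13.15
```

View pics/v4.png

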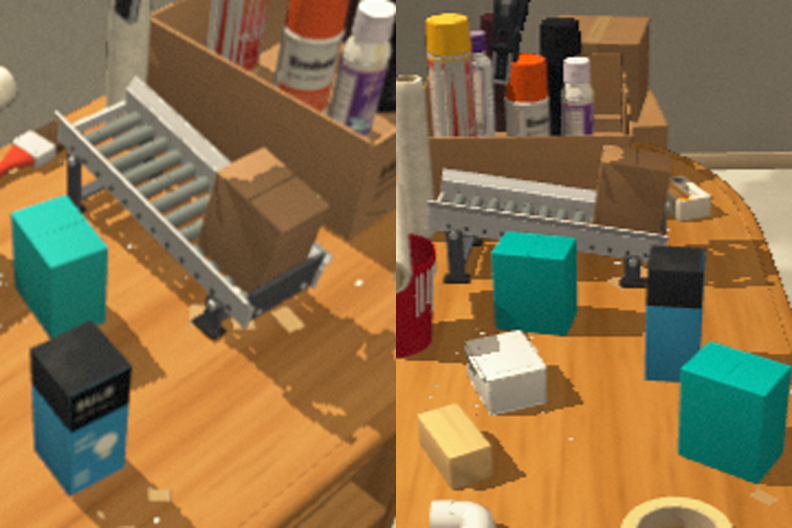

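The carton is standing upright at the low end of the track. Both teal blocks and the tall box are untouched. I'll check its rest position numerically and confirm that it's still.

Request:
play_rows(rows=[{"hand": 1,"offset": [0,0,-1],"twist": [0,0,0]},{"hand": 1,"offset": [0,0,0],"twist": [0,0,0]},{"hand": 1,"offset": [0,0,0],"twist": [0,0,0]},{"hand": 1,"offset": [0,0,0],"twist": [0,0,0]},{"hand": 1,"offset": [0,0,0],"twist": [0,0,0]},{"hand": 1,"offset": [0,0,0],"twist": [0,0,0]},{"hand": 1,"offset": [0,0,0],"twist": [0,0,0]},{"hand": 1,"offset": [0,0,0],"twist": [0,0,0]}])

```text
t: 14.15
tcp_pos: [0.6412, -0.0812, 0.2846]
ee_rot: [[0.988, -0.074, 0.139], [-0.074, -0.997, -0.01], [0.139, -0.0, -0.99]]
force: [-0.5, -0.6, 0.5]
opening: 0.0852
finger_force: 0.0
```

```bash
python3 - <<'E'
from h import *
a=snapshot("scene")[:,:,::-1]; old=cv2.imread("pics/v4.png")[:,:396]
c=lambda i,x,y,w,h,f:cv2.resize(i[y:y+h,x:x+w],None,fx=f,fy=f,interpolation=cv2.INTER_CUBIC)
n=c(a,230,40,180,240,2.2)[:528,:396]
print("change at carton",cv2.absdiff(n,old)[130:320,170:350].mean(),"control",cv2.absdiff(n,old)[400:500,150:300].mean())
uv=np.array([(228,170),(262,150),(327,197),(285,238)])/2.2+[230,40]
zs=[.165,.163,.151,.153]
W=np.array([cast("scene",[p],z)[0] for p,z in zip(uv,zs)]);print(W.round(3),W.mean(0).round(3),"expect .476 -.068 .157")
cv2.imwrite("pics/v5.png",c(a,310,95,80,90,6))
E
```

```text
change at carton 2.9133625730994153 control 1.5244888888888888
[[ 0.515 -0.045  0.165]
 [ 0.516 -0.093  0.163]
 [ 0.44  -0.098  0.151]
 [ 0.427 -0.025  0.153]] [ 0.475 -0.065  0.158] expect .476 -.068 .157
```

View pics/v5.png

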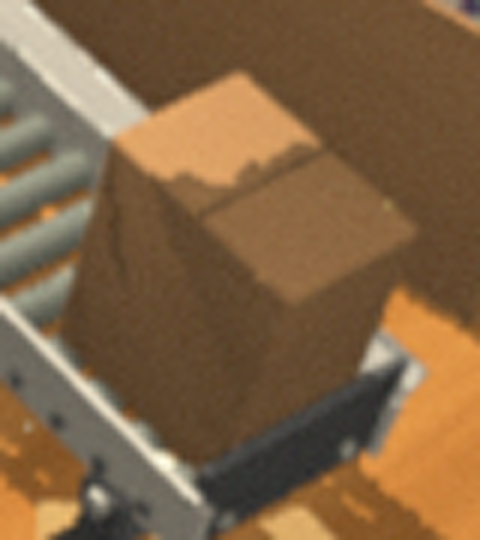

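The carton rests against the stop plate, upright and lengthwise. Its top centre measures (0.475,-0.065) against (0.476,-0.068) expected. Only the arm's shadow on it has shifted.

```bash
python3 -c "
from cell import *
print(sign_off())"
```

```text
the job is handed in; nothing more can be done
None
```

The job is handed in: I set the brown carton on the rollers at the high end and let go, and it rolled down by itself to rest upright against the stop at about 14 s, with the tall box untouched; the judge's result wasn't shown.

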